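Swipe the induction hob up to full power

ROBOT

A 6-joint arm with a two-finger parallel gripper is mounted at the origin on the work surface. World frame = base frame: x ahead of the robot, y to its left, z up, the work surface at z = 0. Lengths are in m, angles in rad, forces in N, time in s.
With the tool pointing down it reaches from about 0.375 to 0.925 m from the base axis. Payload 5.7 kg.
Tool frame: the origin (TCP) lies between the finger pads, 19 mm behind the fingertips; this is the grasp point; z points along the fingers, y is the line along which they close (so a half turn about z gives the same grasp; the last joint's range is limited). The gripper opens to 88 mm and grips with 3 to 60 N. Pads are 20 mm wide; open, the fingers measure 115 mm over their backs; the gripper's body (75 mm by 178 mm) begins 61 mm behind the grasp point.
Start: joints at [-1.397, 0.359, 1.51, -0, 1.272, -0.115], TCP at [0.171, -0.575, 0.241] pointing down, gripper open.
Joint ranges: [-2.97, 2.97], [-1.01, 2.36], [0.21, 2.38], [-0.96, 4.11], [0.2, 2.71], [-2.98, 2.98]. Speed limits (rad/s): [2.39, 2.39, 3.14, 3.14, 3.14, 3.14].

INTERFACE

Orientations are given as a unit quaternion [x, y, z, w].
In Python, from bench import move_ptp, servo_line, goto_joints, move_gripper, sleep, inverse_kinematics, capture, PlanningError, close_job, spot_in, silhouettes, current_clock, current_joint_pos, current_qvel, current_joint_torque, current_position, current_orientation, current_force, current_torque, current_finger_gap, current_grip_force gives the robot as it stands. Calls block until the motion is done:
- move_ptp(position, orientation): joint-space move of the TCP to a pose.
- servo_line(position, orientation=None, rate=0.15, contact_N=None): straight line of the TCP; orientation=None keeps the orientation; rate is the mean speed in m/s. With contact_N (N) it stops when the force on the tool has changed by that much, and returns True; else False.
- goto_joints(angles): joint-space move.
- move_gripper(opening): finger opening in m; the grip force is fixed at half the most; returns when the fingers have stopped.
- sleep(seconds).
- inverse_kinematics(position, orientation): joint angles nearest the present ones, or None.
- capture(name): name is "scene" or "side" or "wrist"; returns a dict with "image" (400x640x3 uint8, blue, green, red), "range_z" (400x640 float32, m along the optical axis (not along the pixel's ray), 0 where there is no reading), "intrinsics" (3x3 intrinsics, pixels), "R" (3x3) and "t" (3): a world point X has camera coordinates R X + t. Camera axes: x right, y down, z forward; pixel columns grow to the right and rows downward; lengths in m; the calibration is good to about 2 mm. A picture is of the moment at which its call begins.
A pose or a line that the arm cannot do raises PlanningError and nothing moves.
- close_job(): hands the job in; it is judged then, once.
Trained networks look in the newest picture that a camera, given by its name, has taken for a name from the list of things; names that differ only in an ending like _2 or _b are one class to them, and where a whole thing is asked for, a point or a joint stands for the part that bears it (a point fixed in the world has none). Each returns a list of dicts, best first, with "conf" (0 to 1); they miss things now and then, are a little off and sometimes report something else, mostly with a low value. They report only what shows in the picture. A call takes as long as a camera call.
- spot_in(camera, query): "xy" ([column, row] in pixels, amid what is visible of it).
- silhouettes(camera, query): "region" (400x640 bool, what is visible of it) and "xy" ([column, row] in pixels, amid what is visible of it).
Readings, each from a call of its own:
- current_clock(): time.
- current_joint_pos(): joint angles.
- current_qvel(): joint speeds.
- current_joint_torque(): joint torques, N m.
- current_position(): TCP position.
- current_orientation(): TCP orientation.
- current_force(): force on the tool from outside, world axes, zero at the start.
- current_torque(): the same for the moment, N m.
- current_finger_gap(): finger opening in m.
- current_grip_force(): force on a finger pad.
Only numpy, scipy, OpenCV 4.12 (cv2) and the standard library are available. Lean on these libraries where they do the work, as an engineer would, in place of code of your own. Each camera call takes 0.05 s, during which the arm holds its last target. There are 200 camera calls.

TASK

Switch on the induction hob under the saucepan with closed fingertips: lightly touch the power key at the left of its control panel for a moment, then set the fingertips on the shortest mark of the touch slider and slide them lightly along the row, over every mark, to the longest one. Finish while holding: leave the fingertips resting lightly on that longest mark, as a long touch there gives full power, and the program ends like that. Keep off the child-lock key at the right, and do not shift or pick up the saucepan or anything else on the counter.

Things in the scene. Friction and masses are not known exactly. Their poses are not given: they have to be found in the camera images.
- hob: Portable induction hob fixed on the counter: black slab 370 mm (its x) by 300 mm (its y), 60 mm high, turned by up to 0.25 rad. Origin: centre of its underside, on the counter. Its x points away from its user (the robot), its y to the user's left. The rear 272 mm is the cooking glass with the saucepan; the front 84 mm (hob x -180 to -96 mm) is the control panel.
- panel: Control panel: flat black glass strip 84 by 296 mm with white prints, its top 60 mm above the counter. Origin: centre of its top face, axes as the hob's. Bedded on a soft seal: it gives straight down about 1 mm per 3 N wherever touched (at most 4 mm, then rigid) and comes back when released. 2 to 6 N is a light touch; over 20 N is too hard.
- power_key (a point): Centre of the power key on the panel's top face, near its left end: a printed ring 22 mm across with a short bar through its gap. Flat, nothing moves separately. What counts for all touches is where the middle of the closed fingertips stands, the tool pointing roughly straight down.
- lock_key (a point): Centre of the child-lock key on the panel's top face, near its right end, 47 mm beyond the last slider mark: a printed padlock 17 by 21 mm. Not to be touched.
- mark1 (a point): Centre of the first slider mark from the left, on the panel's top face: a printed bar 7 mm wide (along the row) and 9 mm long (across it). The shortest bar: lowest power, 55 mm to the right of the power key. The seven marks lie in a straight row along the panel's long axis, 20 mm apart, running in the hob's -y direction (to the right).
- mark2 (a point): Centre of the second slider mark from the left, on the panel's top face: a printed bar 7 mm wide (along the row) and 12 mm long (across it).
- mark3 (a point): Centre of the third slider mark from the left, on the panel's top face: a printed bar 7 mm wide (along the row) and 15 mm long (across it).
- mark4 (a point): Centre of the fourth slider mark from the left, on the panel's top face: a printed bar 7 mm wide (along the row) and 18 mm long (across it).
- mark5 (a point): Centre of the fifth slider mark from the left, on the panel's top face: a printed bar 7 mm wide (along the row) and 21 mm long (across it).
- mark6 (a point): Centre of the sixth slider mark from the left, on the panel's top face: a printed bar 7 mm wide (along the row) and 24 mm long (across it).
- mark7 (a point): Centre of the seventh slider mark from the left, on the panel's top face: a printed bar 7 mm wide (along the row) and 27 mm long (across it). The longest bar: full power, at the right-hand end of the row.
- saucepan: Steel saucepan standing on the cooking glass behind the panel: 166 mm across, 72 mm high, one black handle along its +x axis reaching 215 mm from its centre, up to 87 mm above its foot. Origin: centre of its underside. The handle never reaches over the panel. Its wall stays 80 mm or more behind the row of marks. Leave it where it is.
- rolling_pin: Wooden rolling pin lying on the counter left of the hob, 420 mm long along its x axis, 52 mm thick, can roll. Origin: on the counter under its middle. Leave alone.
- cutter_large: Steel ring cutter 90 mm across, 40 mm high, standing on the counter in front of the hob, right or left. Origin: centre of its underside. Leave alone.
- cutter_small: Steel ring cutter 60 mm across, 40 mm high, standing on the counter in front of the middle of the hob. Origin: centre of its underside. Leave alone.
- spatula: Spatula with wooden handle, 270 mm long along its x axis, handle towards the robot, lying right of the hob. Origin: on the counter under its middle. Leave alone.
- jar: Glass storage jar 90 mm across, 130 mm high, to the right in front of the hob. Origin: centre of its underside. Leave alone.
- ramekin: White ramekin 86 mm across, 48 mm high, on the counter in front of the hob, left or right. Origin: centre of its underside. Leave alone.

How it is judged:
By the outcome, as a careful person would: the job done as asked, in the order asked, and still so for the second after the job is handed in, while the arm keeps its last pose, push and grip.
It also fails if it takes over 42 s, if anything falls off the work surface, if the arm or the gripper's body presses on something with over 40 N, if the wrist force passes 120 N, or if a joint passes its speed limit or range.

## Working session

There is one attempt and no reset: what is moved stays moved. The work goes in short steps, each a Python script; the robot and the scene stay as the last script left them, time stands still between calls to the robot, and variables do not carry over. Pictures are saved under pics/ and viewed, at most 10 in all, crops included, and the job is handed in when it is done.

```bash
mkdir -p pics; cat > h.py <<'E'
import numpy as np, cv2
from bench import *
N=['power_key','mark1','mark2','mark3','mark4','mark5','mark6','mark7','lock_key']
def unproj(c,xy,z=0.06):
    K,R,t=map(np.array,(c['intrinsics'],c['R'],c['t']))
    d=R.T@np.linalg.solve(K,[xy[0],xy[1],1.]); o=-R.T@t
    return o+d*(z-o[2])/d[2]
E
python3 - <<'E'
from h import *
for cam in ['scene','side']:
    c=capture(cam); cv2.imwrite(f'pics/{cam}0.png',c['image'])
    print(cam,-np.array(c['R']).T@c['t'])
    for n in N:
        s=spot_in(cam,n)
        for d in s[:2]: print(n,d['xy'],round(d['conf'],2),unproj(c,d['xy'])[:2].round(4))
print(current_orientation(),current_clock(),current_force())
E
```

```text
scene [ 0.99113092 -0.45592547  0.83537456]
power_key [311.7, 214.3] 0.94 [ 0.5292 -0.088 ]
mark1 [311.5, 212.9] 0.59 [ 0.5254 -0.0854]
mark2 [311.5, 212.9] 0.59 [ 0.5254 -0.0854]
mark3 [311.5, 212.9] 0.59 [ 0.5254 -0.0854]
mark4 [311.5, 212.9] 0.59 [ 0.5254 -0.0854]
mark5 [311.5, 212.9] 0.59 [ 0.5254 -0.0854]
mark6 [311.5, 212.9] 0.59 [ 0.5254 -0.0854]
mark7 [311.5, 212.9] 0.59 [ 0.5254 -0.0854]
lock_key [310.3, 214.4] 0.63 [ 0.527 -0.091]
side [0.0305567  0.89803414 0.77560269]
power_key [332.3, 195.1] 0.74 [ 0.5206 -0.0421]
mark1 [332.5, 192.9] 0.94 [ 0.5249 -0.0511]
mark1 [300.1, 197.2] 0.59 [0.5847 0.0076]
mark2 [332.5, 192.9] 0.94 [ 0.5249 -0.0511]
mark2 [300.1, 197.2] 0.59 [0.5847 0.0076]
mark3 [332.5, 192.9] 0.94 [ 0.5249 -0.0511]
mark3 [300.1, 197.2] 0.59 [0.5847 0.0076]
mark4 [332.5, 192.9] 0.94 [ 0.5249 -0.0511]
mark4 [300.1, 197.2] 0.59 [0.5847 0.0076]
mark5 [332.5, 192.9] 0.94 [ 0.5249 -0.0511]
mark5 [300.1, 197.2] 0.59 [0.5847 0.0076]
mark6 [332.5, 192.9] 0.94 [ 0.5249 -0.0511]
mark6 [300.1, 197.2] 0.59 [0.5847 0.0076]
mark7 [332.5, 192.9] 0.94 [ 0.5249 -0.0511]
mark7 [300.1, 197.2] 0.59 [0.5847 0.0076]
lock_key [333.9, 195.5] 0.62 [ 0.5163 -0.0426]
[ 9.89593655e-01  1.43890222e-01 -1.13012202e-05 -5.16000465e-05] 1.0 [ 0.02714503 -0.22951069 -0.70811549]
```

View pics/scene0.png

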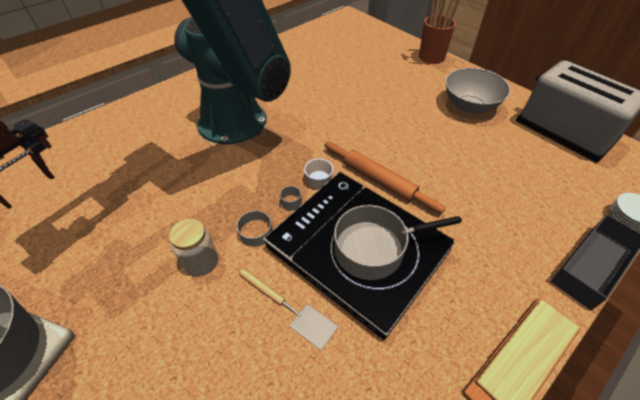

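The scene picture shows the panel with the power key at about (343,185), the marks from (330,198) to (298,225) and the lock at (287,237). The ramekin and cutters are in front of it, and the jar is at (193,248). The point network returns only blends of these, so I'll go above the panel with the wrist camera.

```bash
cat >> h.py <<'E'
def quat(yaw):  # tool down, tool x at angle yaw
    return np.array([np.cos(yaw/2),np.sin(yaw/2),0,0])
E
python3 - <<'E'
from h import *
c=capture('scene')
p=unproj(c,(343,185)); l=unproj(c,(287,237)); d=(p-l)
yaw=np.arctan2(d[1],d[0])-np.pi/2
print(p,l,np.linalg.norm(d),yaw)
m=(p+l)/2
move_gripper(0.0)
move_ptp([m[0],m[1],0.30],quat(yaw))
print(current_position(),current_clock(),current_joint_pos(),current_finger_gap(),current_force())
c=capture('wrist'); cv2.imwrite('pics/w1.png',c['image'])
print(-np.array(c['R']).T@c['t'])
for n in N:
    for s in spot_in('wrist',n)[:8 if n=='mark1' else 2]: print(n,s['xy'],round(s['conf'],2),unproj(c,s['xy'])[:2].round(4))
print(current_clock())
E
```

```text
[0.50991641 0.04267057 0.06      ] [ 0.5418507  -0.17934138  0.06      ] 0.22429690975040756 0.14286051834767344
[ 0.52585798 -0.06907427  0.29989969] 4.6167 [-2.60686086e-01  2.07898593e-01  1.57733036e+00 -2.93498661e-04
  1.35645512e+00  1.16816315e+00] 0.0004749448018158867 [ 0.34656847  0.26623699 -0.4540776 ]
[ 0.59833053 -0.05865413  0.44423217]
power_key [315.1, 167.9] 0.59 [ 0.5295 -0.0644]
mark1 [318.8, 165.0] 0.83 [ 0.5334 -0.0682]
mark2 [318.8, 165.0] 0.83 [ 0.5334 -0.0682]
mark3 [318.8, 165.0] 0.83 [ 0.5334 -0.0682]
mark4 [318.8, 165.0] 0.83 [ 0.5334 -0.0682]
mark5 [318.8, 165.0] 0.83 [ 0.5334 -0.0682]
mark6 [318.8, 165.0] 0.83 [ 0.5334 -0.0682]
mark7 [318.8, 165.0] 0.83 [ 0.5334 -0.0682]
lock_key [318.3, 169.9] 0.55 [ 0.5276 -0.0684]
5.1167
```

View pics/w1.png

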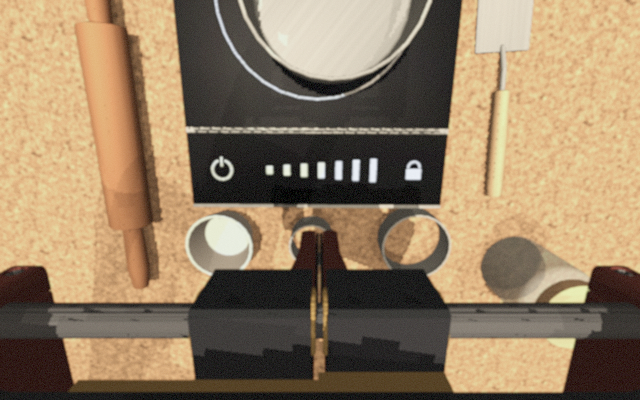

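The wrist view is clear: power key (222,168), marks from (269,170) to (373,170), lock (413,170). I'll segment the prints, fit the known row geometry, then touch the power key.

```bash
cat > t.py <<'E'
from h import *
import json
c=capture('wrist'); g=cv2.cvtColor(c['image'],cv2.COLOR_BGR2GRAY)
m=np.zeros_like(g); m[145:196,200:436]=(g[145:196,200:436]>110)*255
m=cv2.morphologyEx(m,cv2.MORPH_CLOSE,np.ones((3,3)))
n,_,st,ce=cv2.connectedComponentsWithStats(m)
k=[i for i in range(1,n) if st[i,4]>25]; k.sort(key=lambda i:ce[i,0])
print([(ce[i].round(1).tolist(),int(st[i,4])) for i in k])
assert len(k)==9
W=np.array([unproj(c,ce[i])[:2] for i in k])
s=np.r_[0,55+20*np.arange(7),222]/1000
# centroids of the bars only set the line; the keys' centroids are less exact
A=np.c_[np.ones(7),s[1:8]]; co=np.linalg.lstsq(A,W[1:8],rcond=None)[0]
u=co[1]/np.linalg.norm(co[1]); mid=W[1:8].mean(0)
P=mid+np.outer(s-s[4],u); yaw=np.arctan2(u[1],u[0])+np.pi/2
print('scale',np.linalg.norm(co[1]),'yaw',yaw); print(((W-P)*1000).round(1)); print(P.round(4))
json.dump(dict(P=P.tolist(),yaw=yaw),open('fit.json','w'))
E
cat >> h.py <<'E'
def fz(): return np.mean([current_force()[2] for _ in range(3)])
def touch(xy,q,target=3.5):
    """come down onto the glass until about target N; returns TCP z and baseline"""
    sleep(0.2); b=fz()
    hit=servo_line([*xy,0.070],q,rate=0.02,contact_N=2.0)
    sleep(0.1); z=current_position()[2]
    for _ in range(4):
        f=fz()-b; print('touch',hit,round(z,4),round(f,2),current_position().round(4) if hasattr(current_position(),'round') else current_position())
        if abs(f-target)<0.7: break
        z-=np.clip((target-f)/3000,-.0007,.0007)
        servo_line([*xy,z],q,rate=0.02); sleep(0.05)
    return z,b
E
python3 t.py && python3 - <<'E'
from h import *; import json
d=json.load(open('fit.json')); P=np.array(d['P']); q=quat(d['yaw'])
move_ptp([*P[0],0.12],q); servo_line([*P[0],0.088],q,rate=0.08)
print(current_position(),P[0],current_clock())
z,b=touch(P[0],q); sleep(0.3); print(fz()-b)
servo_line([*P[0],z+0.03],q,rate=0.06)
print(current_clock(), current_force())
c=capture('wrist'); cv2.imwrite('pics/w2.png',c['image'])
E
```

```text
[([222.2, 168.5], 294), ([269.9, 169.6], 83), ([287.0, 169.6], 103), ([304.4, 169.9], 114), ([321.5, 170.1], 133), ([338.8, 169.7], 170), ([356.1, 170.1], 192), ([373.3, 170.1], 211), ([413.7, 171.2], 293)]
scale 1.0032234331216339 yaw 0.1374299594278794
[[ 0.9  0.7]
 [ 0.   0.2]
 [ 0.1  0.2]
 [-0.1 -0.1]
 [-0.2  0. ]
 [ 0.3 -0. ]
 [-0.1 -0.1]
 [ 0.  -0.2]
 [-0.9 -0.4]]
[[ 0.5125  0.0424]
 [ 0.52   -0.012 ]
 [ 0.5228 -0.0319]
 [ 0.5255 -0.0517]
 [ 0.5283 -0.0715]
 [ 0.531  -0.0913]
 [ 0.5337 -0.1111]
 [ 0.5365 -0.1309]
 [ 0.5429 -0.1775]]
[0.51288538 0.04212831 0.08829425] [0.51251498 0.0424428 ] 6.575
touch True 0.0779 5.1 [0.5125 0.0425 0.0779]
touch True 0.0784 2.4 [0.5126 0.0425 0.0785]
touch True 0.0781 4.21 [0.5126 0.0425 0.0781]
touch True 0.0783 2.83 [0.5125 0.0425 0.0783]
3.518035766706028
9.3 [-0.79826583  0.52892816  0.19881906]
```

View pics/w2.png

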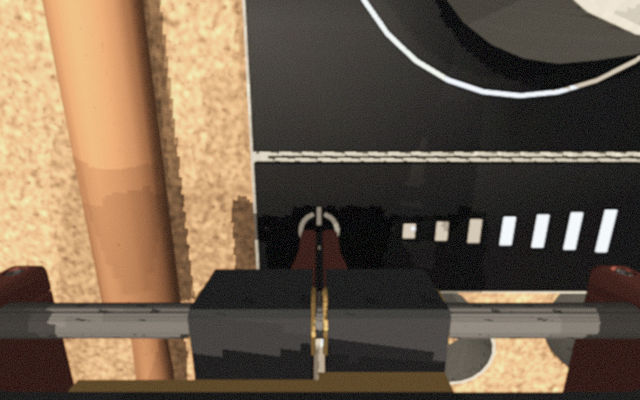

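The fingertips at (320,232) stand over the power ring (319,224), nothing has been disturbed, and the marks show at (408,231) to (606,231). Next come mark 1 and the slide.

```bash
python3 - <<'E'
from h import *; import json
d=json.load(open('fit.json')); P=np.array(d['P']); q=quat(d['yaw'])
servo_line([*P[1],0.108],q,rate=0.08); servo_line([*P[1],0.085],q,rate=0.06)
z,b=touch(P[1],q,4.0)
for i in range(2,8):
    servo_line([*P[i],z],q,rate=0.035)
    f=fz()-b; print(i,round(f,2),np.array(current_position()).round(4),current_clock())
    if abs(f-4)>0.8: z-=np.clip((4-f)/3000,-.0004,.0004)
servo_line([*P[7],z],q,rate=0.02); sleep(0.3)
print('end',fz()-b,current_position(),P[7],current_clock())
c=capture('wrist'); cv2.imwrite('pics/w3.png',c['image'])
E
```

```text
touch True 0.0779 3.17 [ 0.5203 -0.0121  0.0779]
touch True 0.0776 4.56 [ 0.5203 -0.0121  0.0778]
2 4.97 [ 0.5228 -0.0325  0.0776] 12.5167
3 3.99 [ 0.5257 -0.0524  0.078 ] 13.2417
4 3.35 [ 0.5284 -0.0721  0.078 ] 13.9667
5 3.47 [ 0.5312 -0.092   0.078 ] 14.6917
6 3.7 [ 0.5339 -0.1118  0.078 ] 15.4167
7 4.01 [ 0.5367 -0.1316  0.078 ] 16.1417
end 2.9319908956865883 [ 0.53674294 -0.13105504  0.07801393] [ 0.53648959 -0.13090719] 16.6917
```

View pics/w3.png

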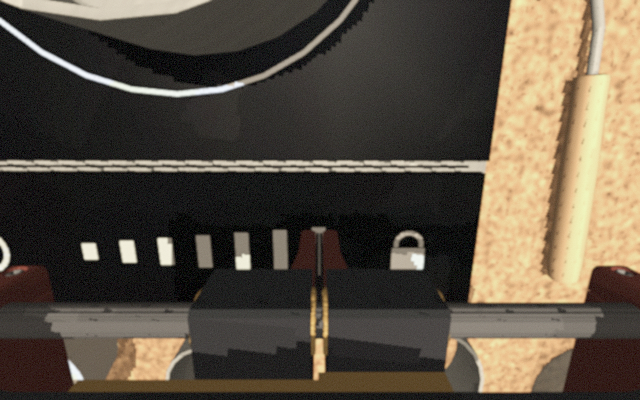

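The fingertips at (319,245) cover mark 7: mark 6 is at (280,247), one 38 px pitch to the left, and the lock at (408,252) is clear. I'll press slightly harder, hold, and hand in.

```bash
python3 - <<'E'
from h import *; import json
d=json.load(open('fit.json')); P=np.array(d['P']); q=quat(d['yaw'])
servo_line([*P[7],0.0777],q,rate=0.02); sleep(1.0)
print(fz(),current_position(),current_clock()); print(close_job())
E
```

```text
4.556927727822633 [ 0.53664477 -0.1309051   0.07774127] 17.9917
the job is handed in; nothing more can be done
None
```

The job is handed in at about 18 s: I touched the power key, slid lightly over marks 1 to 7 at about 3–5 N, and left the fingertips resting on mark 7 at about 4 N, clear of the lock key and with nothing else seen to move.

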